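# Load the parrot's foraging hutch through its sprung flap

## Task

Load the parrot's foraging hutch: take the foraging egg out of the white dish, lay it lengthwise on the hutch's ledge in front of the red sprung flap and let go of it. Then pick up the teak dowel and use it as a push stick to push the egg through the flap, right inside, then draw the dowel out so that the flap swings shut. Lay the dowel down flat on the glass shelf and leave the other things where they stand, the dish too.

Things in the scene. Friction and masses are not known exactly. Their poses are not given: they have to be found in the camera images.
- hutch: Fixed foraging hutch of teak and clear acrylic, 360 mm long, 130 mm wide, 86 mm high. Origin on the glass shelf, midway across, in the plane of the gate. +x points level through the gate into the chamber (the pushing direction), z up. Its floor is one level teak board, top 20 mm above the shelf, 130 mm wide, from x=-132 to x=228 mm: at x<0 it is the open ledge, at x>0 the chamber.
- gate (a point): Middle of the gate's sill: hutch x=0, y=0, on the floor board, 20 mm above the shelf; axes as the hutch. The gate is 69 mm wide and 60 mm high (20 to 80 mm above the shelf). Two teak cheeks, 36 mm high and 5 mm thick, flare from the gate's sides (y=+-36 mm) to y=+-49 mm at x=-29 mm.
- ledge (a point): Middle of the open ledge's surface: hutch x=-66 mm, y=0, 20 mm above the shelf. The ledge has no walls apart from the cheeks at the gate.
- chamber (a point): Middle of the chamber's floor: hutch x=110 mm, y=0, 20 mm above the shelf. The chamber is 222 mm deep and 122 mm wide inside, with clear walls and a clear flat roof over all of x>0 (top 86 mm above the shelf): the gate is the only way in.
- flap (a joint): Angle (rad) of the red flap, 64 mm wide, 57 mm tall, 4 mm thick, that closes the gate. 0 = shut, hanging upright; grows as its lower edge swings inwards; stop at 1.45. It opens only inwards; a spring shuts it with 0.07 N m when shut to 0.16 N m wide open (about 2 to 4 N on what pushes it). It rests on whatever is under it and shuts once its swing, 60 mm behind the gate, is free.
- flap_hinge (a point): Middle of the flap's hinge line, along hutch y, at hutch x=2 mm, 80 mm above the shelf.
- egg: Hard plastic foraging egg, eight-sided so that it does not roll, yellow with an orange twist cap; 100 mm long, 52 mm across flats, about 0.11 kg. Origin at its middle, 26 mm above what it lies on. x runs along its length: the rounded yellow nose is at x=+50 mm, the flat orange cap end (46 mm across) at x=-50 mm; z is up as it lies. At the start it lies in the white dish.
- dowel: Teak perch dowel, eight-sided so that it does not roll, 200 mm long, 20 mm thick, 0.05 kg, both ends alike and flat. Origin at its middle, 10 mm above what it lies on; x along its length. At the start it lies flat on the glass shelf.
- dowel_end_a (a point): Centre of the dowel's end face at x=+100 mm.
- dowel_end_b (a point): Centre of the dowel's end face at x=-100 mm.
- dish: White ceramic dish, round, 156 mm across the rim, 16 mm high, floor 5 mm thick and 128 mm across, loose, 0.45 kg. Origin at the centre of its underside.
- cups: Tower of three green stacking cups, upside down, 80 mm across at the foot and 85 mm high, loose. Origin at the centre of its underside. Leave alone.
- bell: Small aluminium bell, 66 mm across, 58 mm high, loose. Origin at the centre of its underside. Leave alone.
- pink_ring: Pink acrylic ring lying flat, 90 mm across, 12 mm high, loose. Origin at the centre of its underside. Leave alone.
- jar: Amber glass spice jar, 72 mm across, 110 mm high, loose. Origin at the centre of its underside. Leave alone.
Not all that is in view belongs to the job. Of the things shaped like the egg, the yellow one is meant.

How it is judged:
On the way, in this order (a step that is already met when the one before it is completed fails the run):
1. the egg lies lengthwise on the ledge in front of the flap, let go (x of egg in the frame of hutch between -0.13 and -0.02 m and y of egg in the frame of hutch between -0.04 and 0.04 m and z of egg in the frame of hutch between 0.04 and 0.053 m and angle between the x axis of egg and the x axis of hutch, either way round below 0.4 rad and contact force between the fingers and egg below 0.05 N and linear speed of egg below 0.02 m/s), for 0.1 s.
2. the dowel's end is through the gate behind the egg, with the flap open (value of joint flap above 0.5 rad and x of egg in the frame of hutch above 0.04 m and ((x of dowel_end_a in the frame of hutch above 0 m and y of dowel_end_a in the frame of hutch between -0.034 and 0.034 m and z of dowel_end_a in the frame of hutch between 0.02 and 0.08 m) or (x of dowel_end_b in the frame of hutch above 0 m and y of dowel_end_b in the frame of hutch between -0.034 and 0.034 m and z of dowel_end_b in the frame of hutch between 0.02 and 0.08 m))), for 0.05 s.
At the end, for the whole second after the job is handed in: The whole egg lies still in the roofed chamber behind the flap (its middle 40 to 225 mm past the gate), the flap is shut to within 0.06 rad, and the dowel lies flat and still on the glass shelf (middle less than 16 mm, both ends less than 18 mm above the shelf) (x of egg in the frame of hutch between 0.04 and 0.225 m and y of egg in the frame of hutch between -0.065 and 0.065 m and z of egg in the frame of hutch between 0.03 and 0.07 m and value of joint flap below 0.06 rad and linear speed of each of egg, dowel below 0.02 m/s and height (world z) of dowel between 0.004 and 0.016 m and height (world z) of each of dowel_end_a, dowel_end_b below 0.018 m); the robot touches nothing.
It fails at once if the tower of cups is shifted by more than 40 mm or knocked over (distance of cups from where it was at the start of the episode above 0.04 m or angle between cups's own z axis and vertical above 0.5 rad).
It fails at once if the bell is shifted by more than 40 mm or knocked over (distance of bell from where it was at the start of the episode above 0.04 m or angle between bell's own z axis and vertical above 0.5 rad).
It fails at once if the pink ring is shifted by more than 40 mm or knocked over (distance of pink_ring from where it was at the start of the episode above 0.04 m or angle between pink_ring's own z axis and vertical above 0.5 rad).
It fails at once if the spice jar is shifted by more than 40 mm or knocked over (distance of jar from where it was at the start of the episode above 0.04 m or angle between jar's own z axis and vertical above 0.5 rad).
It fails at once if the dish is shifted by more than 40 mm or knocked over (distance of dish from where it was at the start of the episode above 0.04 m or angle between dish's own z axis and vertical above 0.5 rad).
It also fails if it takes over 61 s, if anything falls off the work surface, if the arm or the gripper's body presses on something with over 40 N, if the wrist force passes 120 N, or if a joint passes its speed limit or range.

## Robot

A 6-joint arm with a two-finger parallel gripper is mounted at the origin on the work surface. World frame = base frame: x ahead of the robot, y to its left, z up, the work surface at z = 0. Lengths are in m, angles in rad, forces in N, time in s.
With the tool pointing down it reaches from about 0.325 to 0.775 m from the base axis. Payload 5.5 kg.
Tool frame: the origin (TCP) lies on the front face of the gripper's body, between the roots of the fingers; the fingertips stand 73 mm ahead of it and the grasp point (between the pads) lies env.grip_point_offset ahead of it (env.grip_point_offset is the distance from the TCP to the grasp point, in m); z points along the fingers, y is the line along which they close (so a half turn about z gives the same grasp; the last joint's range is limited). The gripper opens to 85 mm and grips with 20 to 120 N. Pads are 22 mm wide; open, the fingers measure 114 mm over their backs; the gripper's body (76 mm by 85 mm) begins 54 mm behind the grasp point. The pads swing forward as they close: fully open they stand 13 mm farther back than shut.
Start: joints at [1.265, 0.091, 1.231, -0, 1.82, -0.057], TCP at [0.148, 0.582, 0.304] pointing down, gripper open.
Joint ranges: [-2.87, 2.87], [-0.86, 2.18], [0.17, 2.46], [-1.51, 4.65], [0.06, 2.69], [-2.65, 2.65]. Speed limits (rad/s): [2.57, 2.57, 3.01, 3.14, 3.14, 3.14].

## Interface

Orientations are given as a rotation vector (axis times angle).
In Python, from station import env gives the robot as it stands.
- The arm moves only by the shell command python3 -m crank 'ROWS' [FORCE]. ROWS is JSON, a list of rows, each an object of numbers: "wx", "wy", "wz": the turn, a rotation vector about the world's x, y, z in degrees; "tx", "ty", "tz": the shift along the world's x, y, z in m; "jaw": the finger opening in m, from 0 to 0.0854. A call has 1 to 5 rows; each row is the pose to reach, as a shift and turn from the pose commanded when the call began; what a row does not reach only later rows make up. A row lasts 1/10 s, in which the tool goes at most 50 mm and 8.59 degrees, less where a joint would pass 70% of its speed; a pose out of reach is approached as far as the arm can. A call with a gripper value outside its range is refused whole. The fingers move at their own pace and stop on an object; FORCE is the grip in N (left out, the last holds). Time passes only in rows, so rows that repeat a pose let the fingers close. It gives the time, the measured TCP pose, the force, the opening and the grip force at its end, in the units of the state.
- env.state(): the state, without advancing time (a new reading comes with each control period).
- env.read_camera(name): name is "scene" or "top"; returns a dict with "color" (480x640x3 uint8, blue, green, red), "fx", "fy", "cx", "cy" (pixels), "origin" and "rotation" of the camera in the world. Camera axes: x right, y up, looking along -z (the intrinsics and any distortion apply to the point x, -y, -z); pixel columns grow to the right and rows downward; lengths in m; the calibration is good to about 2 mm. A picture is of the moment at which its call begins. There is no depth.
- env.job_done(): hands the job in; it is judged then, once.
Trained networks look in the newest picture that a camera, given by its name, has taken for a name from the list of things; names that differ only in an ending like _2 or _b are one class to them, and where a whole thing is asked for, a point or a joint stands for the part that bears it (a point fixed in the world has none). Each returns a list of dicts, best first, with "score" (0 to 1); they miss things now and then, are a little off and sometimes report something else, mostly with a low value. They report only what shows in the picture. A call takes as long as a camera call. They do not tell look-alikes from the thing itself.
- env.masks_of(camera, name): "mask" (480x640 bool, what is visible of it) and "box" ([centre column, centre row, width, height] in pixels, round what is visible of it).
- env.pinpoint(camera, name): "location" ([column, row] in pixels: a listed point, or the origin of a listed thing).
The state is a dict: "clock": time; "qpos": joint angles; "dq": joint speeds; "joint_torque": joint torques, N m; "tool_pos": TCP position; "tcp_rot": TCP orientation; "ft_force": force on the tool from outside, world axes, zero at the start; "ft_torque": the same for the moment, N m; "grip_width": finger opening in m; "grasp_force": force on a finger pad.
Only numpy, scipy, OpenCV 4.12 (cv2) and the standard library are available. Lean on these libraries where they do the work, as an engineer would, in place of code of your own. Each camera call takes 0.05 s, during which the arm holds its last target. There are 200 camera calls.

## Working session

There is one attempt and no reset: what is moved stays moved. The work goes in short steps, Python scripts to look and compute and a shell command to move; the robot and the scene stay as the last step left them, time stands still between calls to the robot, and variables do not carry over. Pictures are saved under pics/ and viewed, at most 10 in all, crops included, and the job is handed in when it is done.

```bash
mkdir -p pics; ls; cat > h.py <<'E'
import numpy as np, cv2
from station import env
def cam(n):
    return env.read_camera(n)
def ray(c,p):
    d=np.array([(p[0]-c["cx"])/c["fx"],-(p[1]-c["cy"])/c["fy"],-1.0])
    return np.array(c["origin"]),np.array(c["rotation"])@d
def onz(c,p,z):
    o,d=ray(c,p); return o+d*(z-o[2])/d[2]
def tri(c1,p1,c2,p2):
    A=[];b=[]
    for c,p in((c1,p1),(c2,p2)):
        o,d=ray(c,p); d=d/np.linalg.norm(d); P=np.eye(3)-np.outer(d,d); A.append(P);b.append(P@o)
    return np.linalg.lstsq(np.vstack(A),np.hstack(b),rcond=None)[0]
def proj(c,X):
    v=np.array(c["rotation"]).T@(np.array(X)-c["origin"])
    return c["cx"]+c["fx"]*v[0]/-v[2], c["cy"]+c["fy"]*v[1]/v[2]
E
python3 - <<'E'
from h import *
np.set_printoptions(precision=3,suppress=True)
C={n:cam(n) for n in("scene","top")}
for n,c in C.items():
    cv2.imwrite(f"pics/{n}0.png",c["color"]); print(n,[k for k in c], c["fx"],c["cx"],c["cy"],np.array(c["origin"]),np.array(c["rotation"]).tolist())
    
for name,z in [("hutch",0),("gate",.02),("ledge",.02),("chamber",.02),("flap_hinge",.08),("egg",.031),("dowel",.01),("dowel_end_a",.01),("dowel_end_b",.01),("dish",0),("cups",0),("bell",0),("pink_ring",0),("jar",0)]:
    for n,c in C.items():
        for r in env.pinpoint(n,name)[:3]:
            if r["score"]>.2: print(name,n,round(r["score"],2),np.round(r["location"]),onz(c,r["location"],z))
s=env.state();print(s["tool_pos"],s["tcp_rot"],s["clock"],env.grip_point_offset)
E
```

```text
pics
scene ['color', 'fx', 'fy', 'cx', 'cy', 'origin', 'rotation'] 455.251344260609 320.0674062991136 233.8172514612778 [1.138 0.322 0.692] [0.5011442504634072, 0.9728792184760142, 2.0462847933694506]
top ['color', 'fx', 'fy', 'cx', 'cy', 'origin', 'rotation'] 612.4961266604872 325.32477313639254 244.15499672290923 [ 0.415 -0.124  1.339] [0.055781163014257513, -0.06747821430154967, -1.576212721390293]Traceback (most recent call last):
  File "<stdin>", line 10, in <module>
  File "h.py", line 9, in onz
    o,d=ray(c,p); return o+d*(z-o[2])/d[2]
                                      ~^^^
IndexError: invalid index to scalar variable.
```

Rotation is a rotation vector; fix.

```bash
sed -i 's/    return env.read_camera(n)/    c=env.read_camera(n); c["rotation"]=cv2.Rodrigues(np.array(c["rotation"],float))[0]; return c/' h.py
cat > m.py <<'E'
from h import *
import sys
np.set_printoptions(precision=3,suppress=True)
C={n:cam(n) for n in("scene","top")}
k=sys.argv[1]
for n,c in C.items(): cv2.imwrite(f"pics/{n}{k}.png",c["color"])
Z=dict(hutch=0,gate=.02,ledge=.02,chamber=.02,flap_hinge=.08,egg=.031,dowel=.01,dowel_end_a=.01,dowel_end_b=.01,dish=0,cups=0,bell=0,pink_ring=0,jar=0)
for name in sys.argv[2:] or Z:
    for n,c in C.items():
        for r in env.pinpoint(n,name)[:3]:
            if r["score"]>.2: print(name,n,round(r["score"],2),np.round(r["location"]),onz(c,r["location"],Z[name]))
s=env.state();print(np.array(s["tool_pos"]),np.array(s["tcp_rot"]),s["clock"],env.grip_point_offset)
E
python3 m.py 1
```

```text
hutch scene 0.89 [372. 333.] [0.625 0.07  0.   ]
hutch scene 0.56 [450. 286.] [0.416 0.134 0.   ]
hutch top 0.58 [230. 197.] [0.625 0.076 0.   ]
gate scene 0.94 [374. 325.] [0.621 0.071 0.02 ]
gate top 0.7 [232. 195.] [0.627 0.068 0.02 ]
ledge scene 0.79 [341. 315.] [0.64  0.007 0.02 ]
ledge top 0.68 [261. 192.] [0.632 0.004 0.02 ]
ledge top 0.27 [347. 287.] [ 0.426 -0.179  0.02 ]
flap_hinge scene 0.56 [378. 306.] [0.626 0.075 0.08 ]
flap_hinge top 0.6 [221. 191.] [0.625 0.082 0.08 ]
egg scene 0.89 [332. 224.] [ 0.428 -0.167  0.031]
egg scene 0.76 [339. 179.] [ 0.253 -0.272  0.031]
egg scene 0.63 [160. 262.] [ 0.763 -0.381  0.031]
egg top 0.94 [344. 284.] [ 0.432 -0.174  0.031]
egg top 0.75 [440. 130.] [ 0.765 -0.385  0.031]
egg top 0.63 [395. 370.] [ 0.25  -0.278  0.031]
dowel scene 0.64 [453. 286.] [0.422 0.143 0.01 ]
dowel top 0.82 [202. 290.] [0.421 0.133 0.01 ]
dowel_end_a scene 0.84 [500. 304.] [0.41 0.24 0.01]
dowel_end_a scene 0.69 [407. 267.] [0.429 0.038 0.01 ]
dowel_end_a top 0.95 [243. 282.] [0.439 0.045 0.01 ]
dowel_end_a top 0.86 [150. 294.] [0.413 0.245 0.01 ]
dowel_en
[... 468 characters left out ...]
.58 [345. 288.] [ 0.424 -0.176  0.   ]
dish top 0.51 [432. 285.] [ 0.429 -0.367  0.   ]
cups scene 0.96 [271. 204.] [ 0.426 -0.367  0.   ]
cups top 0.71 [432. 286.] [ 0.427 -0.366  0.   ]
bell scene 0.8 [208. 296.] [ 0.751 -0.248  0.   ]
bell scene 0.54 [451. 284.] [0.408 0.135 0.   ]
bell top 0.82 [379. 142.] [ 0.746 -0.254  0.   ]
pink_ring scene 0.74 [280. 366.] [ 0.789 -0.02   0.   ]
pink_ring scene 0.55 [451. 284.] [0.408 0.135 0.   ]
pink_ring top 0.64 [232. 199.] [0.622 0.07  0.   ]
pink_ring top 0.6 [275. 126.] [ 0.784 -0.024  0.   ]
jar scene 0.63 [201. 228.] [ 0.605 -0.436  0.   ]
jar top 0.98 [461. 208.] [ 0.599 -0.434  0.   ]
[0.148 0.582 0.304] [-0.39  -3.117  0.   ] 1.65 0.0539
```

View pics/top0.png

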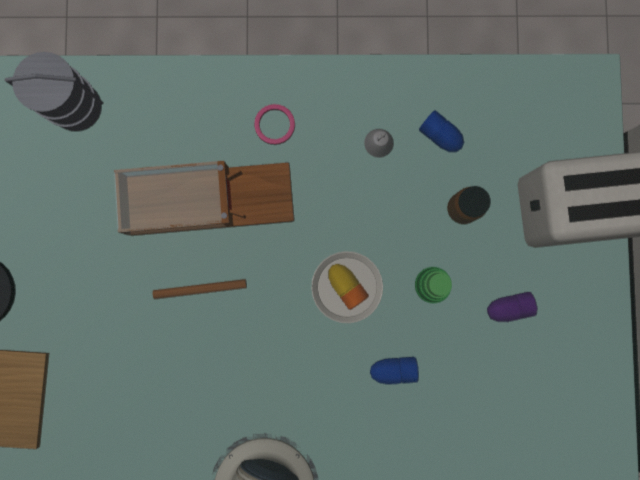

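View pics/scene0.png

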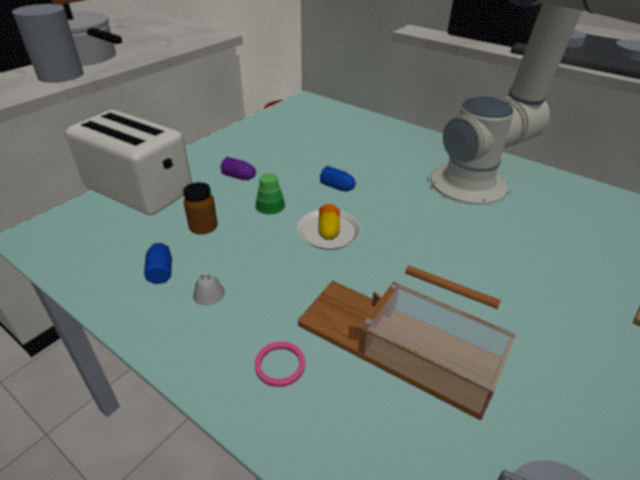

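Top view: yellow egg at (348,286) in the dish (347,288), nose to the upper left (335,270). Dowel runs from (154,294) to (245,284). Hutch gate is near (228,196), ledge end at column 292, and the chamber opens to the left (world +y). Scene view agrees. Next I fit the poses from the masks.

```bash
cat > fit.py <<'E'
from h import *
from scipy.optimize import minimize
def box(x0,x1,y0,y1,z0,z1): return np.array([[x,y,z] for x in(x0,x1) for y in(y0,y1) for z in(z0,z1)])
def rev(prof): return np.array([[x,r*np.cos(a),r*np.sin(a)] for x,r in prof for a in np.linspace(0,2*np.pi,17)])
P={"hutch":[box(-.132,.228,-.065,.065,0,.02),box(0,.228,-.065,.065,0,.086)],
 "egg":[rev([(-.05,.023),(-.045,.0265),(.02,.0265),(.035,.021),(.045,.012),(.05,.004)])],
 "dowel":[rev([(-.1,.0105),(.1,.0105)])]}
def fit(name,z0,x,y,yaw,near=None,cams=("scene","top"),C=None):
    C=C or {n:cam(n) for n in cams}; M={}
    for n,c in C.items():
        best=None
        pp=np.array(proj(c,[x,y,z0]))
        for r in env.masks_of(n,name):
            m=r["mask"]; ys,xs=np.nonzero(m)
            d=np.hypot(xs.mean()-pp[0],ys.mean()-pp[1]); 
            if d<45 and r["score"]>.3 and (best is None or d<best[0]): best=(d,m,r["score"])
        if best: M[n]=cv2.GaussianBlur(best[1].astype(np.float32),(0,0),1.0)
        else: print("no mask",n,name)
    def cost(v):
        s,co=np.sin(v[2]),np.cos(v[2]); R=np.array([[co,-s,0],[s,co,0],[0,0,1]]); e=0
        for n,m in M.items():
            im=np.zeros(m.shape,np.uint8)
            for p in P[name]:
                X=p@R.T+[v[0],v[1],z0]; q=np.array([proj(C[n],a) for a in X])
                cv2.fillConvexPoly(im,cv2.convexHull((q*16).astype(np.int32)),1,shift=4)
            e+=np.abs(cv2.GaussianBlur(im.astype(np.float32),(0,0),1.0)-m).sum()/m.sum()
        return e
    r=minimize(cost,[x,y,yaw],method="Nelder-Mead",options=dict(initial_simplex=np.array([[x,y,yaw],[x+.01,y,yaw],[x,y+.01,yaw],[x,y,yaw+.12]]),maxiter=150))
    print(name,list(M),np.round(r.x,4),"yaw deg",round(np.degrees(r.x[2]),1),"cost",round(r.fun,3)); return r.x
E
python3 - <<'E'
from fit import *
C={n:cam(n) for n in("scene","top")}
fit("hutch",0,.625,.071,1.67,C=C)
for cc in (C,{"top":C["top"]}): fit("egg",.031,.43,-.172,.6,C=cc)
fit("dowel",.01,.424,.142,1.7,C=C)
c=C["top"]
cv2.imwrite("pics/crop.png",cv2.resize(c["color"][150:330,100:400],None,fx=2.6,fy=2.6,interpolation=cv2.INTER_CUBIC))
for p in[(363,296),(354,308),(331,268)]: print(onz(c,p,.031))
E
```

```text
hutch ['scene', 'top'] [0.623  0.0714 1.6516] yaw deg 94.6 cost 0.055
egg ['scene', 'top'] [ 0.43   -0.1761  0.6055] yaw deg 34.7 cost 0.114
egg ['top'] [ 0.4309 -0.1758  0.6386] yaw deg 36.6 cost 0.059
dowel ['scene', 'top'] [0.4227 0.1385 1.687 ] yaw deg 96.7 cost 0.278
[ 0.40621697 -0.21333371  0.031     ]
[ 0.38092634 -0.19390318  0.031     ]
[ 0.46626555 -0.14562861  0.031     ]
```

View pics/crop.png

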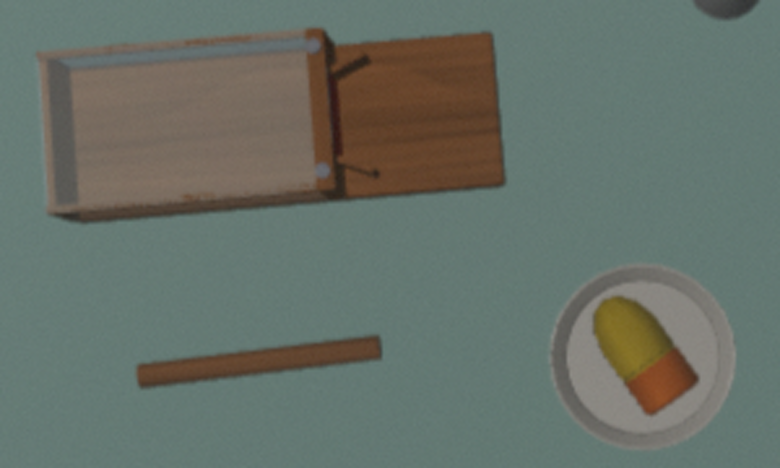

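The close-up confirms the layout: egg axis about 36° with the nose up-left, and nothing in the cheeks. I move above the egg.

```bash
python3 -m crank '[{"tx":0.2,"ty":-0.15,"wz":-42,"jaw":0.07},{"tx":0.2,"ty":-0.15,"wz":-42,"jaw":0.07},{"tx":0.2,"ty":-0.15,"wz":-42,"jaw":0.07},{"tx":0.2,"ty":-0.15,"wz":-42,"jaw":0.07},{"tx":0.2,"ty":-0.15,"wz":-42,"jaw":0.07}]'
python3 -m crank '[{"tx":0.12,"ty":-0.21,"wz":-42,"jaw":0.07},{"tx":0.12,"ty":-0.21,"wz":-42,"jaw":0.07},{"tx":0.12,"ty":-0.21,"wz":-42,"jaw":0.07},{"tx":0.12,"ty":-0.21,"wz":-42,"jaw":0.07},{"tx":0.12,"ty":-0.21,"wz":-42,"jaw":0.07}]'
python3 -m crank '[{"tx":-0.02,"ty":-0.24,"wz":-42,"jaw":0.07},{"tx":-0.02,"ty":-0.24,"wz":-42,"jaw":0.07},{"tx":-0.02,"ty":-0.24,"wz":-42,"jaw":0.07},{"tx":-0.02,"ty":-0.24,"wz":-42,"jaw":0.07},{"tx":-0.02,"ty":-0.24,"wz":-42,"jaw":0.07}]'
python3 -c "
from station import env;s=env.state();print(s['tool_pos'],s['tcp_rot'],s['qpos'])"
```

```text
[0.14774572 0.58153637 0.30385972] [-3.89805568e-01 -3.11730880e+00  4.79256807e-05] [ 1.26530273e+00  9.11055921e-02  1.23072149e+00  1.09407154e-06
  1.81979679e+00 -5.66936537e-02]$[0]: bad value
$[0]: bad value
$[0]: bad value
```

```bash
python3 -m crank '[{"wx":0,"wy":0,"wz":-42,"tx":0.2,"ty":-0.15,"tz":0,"jaw":0.07},{"wx":0,"wy":0,"wz":-42,"tx":0.2,"ty":-0.15,"tz":0,"jaw":0.07},{"wx":0,"wy":0,"wz":-42,"tx":0.2,"ty":-0.15,"tz":0,"jaw":0.07},{"wx":0,"wy":0,"wz":-42,"tx":0.2,"ty":-0.15,"tz":0,"jaw":0.07},{"wx":0,"wy":0,"wz":-42,"tx":0.2,"ty":-0.15,"tz":0,"jaw":0.07}]'
```

```text
clock: 2.6
tool_pos: [0.349, 0.4301, 0.3041]
tcp_rot: [1.489, 2.766, 0.001]
ft_force: [0.6, 0.6, 0.1]
grip_width: 0.0699
grasp_force: 0.0
```

```bash
python3 -m crank '[{"wx":0,"wy":0,"wz":-42.5,"tx":0.1,"ty":-0.22,"tz":0,"jaw":0.07},{"wx":0,"wy":0,"wz":-42.5,"tx":0.1,"ty":-0.22,"tz":0,"jaw":0.07},{"wx":0,"wy":0,"wz":-42.5,"tx":0.1,"ty":-0.22,"tz":0,"jaw":0.07},{"wx":0,"wy":0,"wz":-42.5,"tx":0.1,"ty":-0.22,"tz":0,"jaw":0.07},{"wx":0,"wy":0,"wz":-42.5,"tx":0.1,"ty":-0.22,"tz":0,"jaw":0.07}]'
python3 -m crank '[{"wx":0,"wy":0,"wz":-42.5,"tx":-0.01,"ty":-0.24,"tz":-0.04,"jaw":0.07},{"wx":0,"wy":0,"wz":-42.5,"tx":-0.01,"ty":-0.24,"tz":-0.04,"jaw":0.07},{"wx":0,"wy":0,"wz":-42.5,"tx":-0.01,"ty":-0.24,"tz":-0.04,"jaw":0.07},{"wx":0,"wy":0,"wz":-42.5,"tx":-0.01,"ty":-0.24,"tz":-0.04,"jaw":0.07},{"wx":0,"wy":0,"wz":-42.5,"tx":-0.01,"ty":-0.24,"tz":-0.04,"jaw":0.07}]'
```

```text
clock: 3.1
tool_pos: [0.4483, 0.2092, 0.3042]
tcp_rot: [2.391, 2.037, 0.001]
ft_force: [1.1, -0.2, 0.1]
grip_width: 0.0703
grasp_force: 0.0
clock: 3.6
tool_pos: [0.4371, -0.0306, 0.2637]
tcp_rot: [2.967, 1.032, 0.001]
ft_force: [1.0, -0.6, -0.4]
grip_width: 0.0701
grasp_force: 0.0
```

```bash
python3 -m crank '[{"wx":0,"wy":0,"wz":-2,"tx":-0.007,"ty":-0.145,"tz":-0.1,"jaw":0.076},{"wx":0,"wy":0,"wz":-2,"tx":-0.007,"ty":-0.145,"tz":-0.1,"jaw":0.076},{"wx":0,"wy":0,"wz":-2,"tx":-0.007,"ty":-0.145,"tz":-0.1,"jaw":0.076},{"wx":0,"wy":0,"wz":-2,"tx":-0.007,"ty":-0.145,"tz":-0.1,"jaw":0.076},{"wx":0,"wy":0,"wz":-2,"tx":-0.007,"ty":-0.145,"tz":-0.1,"jaw":0.076}]'
python3 -m crank '[{"wx":0,"wy":0,"wz":0,"tx":0,"ty":0,"tz":-0.03,"jaw":0.076},{"wx":0,"wy":0,"wz":0,"tx":0,"ty":0,"tz":-0.055,"jaw":0.076},{"wx":0,"wy":0,"wz":0,"tx":0,"ty":0,"tz":-0.08,"jaw":0.076},{"wx":0,"wy":0,"wz":0,"tx":0,"ty":0,"tz":-0.08,"jaw":0.076},{"wx":0,"wy":0,"wz":0,"tx":0,"ty":0,"tz":-0.08,"jaw":0.076}]'
```

```text
clock: 4.1
tool_pos: [0.4291, -0.1753, 0.1609]
tcp_rot: [-2.981, -0.983, 0.006]
ft_force: [0.4, 0.6, 0.5]
grip_width: 0.0758
grasp_force: 0.0
clock: 4.6
tool_pos: [0.4312, -0.1729, 0.0849]
tcp_rot: [2.981, 0.991, 0.001]
ft_force: [0.5, 0.0, -0.3]
grip_width: 0.076
grasp_force: 0.0
```

```bash
python3 -m crank '[{"wx":0,"wy":0,"wz":0,"tx":0,"ty":0,"tz":0,"jaw":0.03},{"wx":0,"wy":0,"wz":0,"tx":0,"ty":0,"tz":0,"jaw":0.03},{"wx":0,"wy":0,"wz":0,"tx":0,"ty":0,"tz":0,"jaw":0.03},{"wx":0,"wy":0,"wz":0,"tx":0,"ty":0,"tz":0,"jaw":0.03},{"wx":0,"wy":0,"wz":0,"tx":0,"ty":0,"tz":0,"jaw":0.03}]' 40
python3 -m crank '[{"wx":0,"wy":0,"wz":0,"tx":0,"ty":0,"tz":0,"jaw":0.03},{"wx":0,"wy":0,"wz":0,"tx":0,"ty":0,"tz":0.02,"jaw":0.03},{"wx":0,"wy":0,"wz":0,"tx":0,"ty":0,"tz":0.06,"jaw":0.03},{"wx":0,"wy":0,"wz":0,"tx":0,"ty":0,"tz":0.1,"jaw":0.03},{"wx":0,"wy":0,"wz":0,"tx":0,"ty":0,"tz":0.1,"jaw":0.03}]'
```

```text
clock: 5.1
tool_pos: [0.4319, -0.1738, 0.0863]
tcp_rot: [2.979, 0.99, 0.005]
ft_force: [0.3, 2.7, 7.2]
grip_width: 0.0513
grasp_force: 42.7
clock: 5.6
tool_pos: [0.4328, -0.1745, 0.1912]
tcp_rot: [2.974, 0.988, 0.013]
ft_force: [1.2, -0.5, -0.3]
grip_width: 0.0514
grasp_force: 42.2
```

```bash
python3 -m crank '[{"wx":0,"wy":0,"wz":42,"tx":0.14,"ty":0.12,"tz":0,"jaw":0.03},{"wx":0,"wy":0,"wz":42,"tx":0.14,"ty":0.12,"tz":0,"jaw":0.03},{"wx":0,"wy":0,"wz":42,"tx":0.14,"ty":0.12,"tz":0,"jaw":0.03},{"wx":0,"wy":0,"wz":42,"tx":0.14,"ty":0.12,"tz":0,"jaw":0.03},{"wx":0,"wy":0,"wz":42,"tx":0.14,"ty":0.12,"tz":0,"jaw":0.03}]'
python3 -m crank '[{"wx":0,"wy":0,"wz":15.8,"tx":0.055,"ty":0.046,"tz":-0.02,"jaw":0.03},{"wx":0,"wy":0,"wz":15.8,"tx":0.055,"ty":0.046,"tz":-0.02,"jaw":0.03},{"wx":0,"wy":0,"wz":15.8,"tx":0.055,"ty":0.046,"tz":-0.02,"jaw":0.03},{"wx":0,"wy":0,"wz":15.8,"tx":0.055,"ty":0.046,"tz":-0.02,"jaw":0.03}]'
python3 - <<'E'
from h import *
c=cam("scene"); cv2.imwrite("pics/s2.png",cv2.resize(c["color"][150:400,200:530],None,fx=2,fy=2))
E
```

```text
clock: 6.1
tool_pos: [0.5728, -0.0503, 0.1826]
tcp_rot: [-2.417, -2.004, -0.001]
ft_force: [-0.9, -0.5, -1.4]
grip_width: 0.0515
grasp_force: 42.3
clock: 6.5
tool_pos: [0.6255, -0.0073, 0.163]
tcp_rot: [-2.132, -2.306, 0.002]
ft_force: [0.8, -0.6, -0.8]
grip_width: 0.0512
grasp_force: 42.4
```

View pics/s2.png

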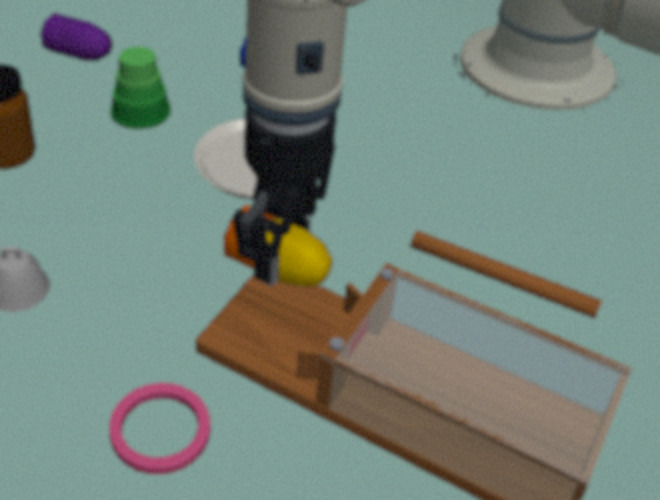

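The egg hangs level in the gripper above the ledge, its nose at (330,262) facing the gate. The grip looks slightly towards the cap, so I check the offset.

```bash
python3 - <<'E'
from fit import *
C={"scene":cam("scene")}
for p in [(365.5,280),(313,270)]: print(onz(C["scene"],p,.11))
fit("egg",.11,.627,0,1.65,C=C)
C={"top":cam("top")}
fit("egg",.11,.627,0,1.65,C=C)
s=env.state();print(s["tool_pos"],s["tcp_rot"])
E
```

```text
[0.6105413  0.03634468 0.11      ]
[ 0.6482675  -0.05508535  0.11      ]
no mask scene egg
egg [] [0.627 0.    1.65 ] yaw deg 94.5 cost 0.0
egg ['top'] [ 0.6218 -0.0122  1.7111] yaw deg 98.0 cost 3.871
[ 0.62544863 -0.00825426  0.16469802] [2.13309237e+00 2.30518665e+00 8.84695529e-04]
```

```bash
python3 -m crank '[{"wx":0,"wy":0,"wz":0.2,"tx":0.004,"ty":0.001,"tz":-0.03,"jaw":0.03},{"wx":0,"wy":0,"wz":0.2,"tx":0.004,"ty":0.001,"tz":-0.05,"jaw":0.03},{"wx":0,"wy":0,"wz":0.2,"tx":0.004,"ty":0.001,"tz":-0.058,"jaw":0.03},{"wx":0,"wy":0,"wz":0.2,"tx":0.004,"ty":0.001,"tz":-0.058,"jaw":0.03},{"wx":0,"wy":0,"wz":0.2,"tx":0.004,"ty":0.001,"tz":-0.058,"jaw":0.03}]'
python3 -m crank '[{"wx":0,"wy":0,"wz":0,"tx":0,"ty":0,"tz":-0.002,"jaw":0.03},{"wx":0,"wy":0,"wz":0,"tx":0,"ty":0,"tz":-0.003,"jaw":0.03},{"wx":0,"wy":0,"wz":0,"tx":0,"ty":0,"tz":-0.003,"jaw":0.03}]'
```

```text
clock: 7.25
tool_pos: [0.6301, -0.0067, 0.1072]
tcp_rot: [2.127, 2.31, 0.002]
ft_force: [-0.4, 1.0, -0.2]
grip_width: 0.0513
grasp_force: 42.5
clock: 7.55
tool_pos: [0.6299, -0.0065, 0.1034]
tcp_rot: [2.127, 2.311, 0.001]
ft_force: [0.7, -0.1, -1.3]
grip_width: 0.0514
grasp_force: 42.5
```

```bash
python3 -m crank '[{"wx":0,"wy":0,"wz":0,"tx":0,"ty":0,"tz":-0.0015,"jaw":0.03},{"wx":0,"wy":0,"wz":0,"tx":0,"ty":0,"tz":-0.0025,"jaw":0.03},{"wx":0,"wy":0,"wz":0,"tx":0,"ty":0,"tz":-0.0025,"jaw":0.03}]'
```

```text
clock: 7.85
tool_pos: [0.63, -0.0065, 0.1013]
tcp_rot: [2.127, 2.311, 0.001]
ft_force: [-1.1, -0.1, 4.4]
grip_width: 0.0513
grasp_force: 43.0
```

Contact at the expected height. I release it and go straight up.

```bash
python3 -m crank '[{"wx":0,"wy":0,"wz":0,"tx":0,"ty":0,"tz":0,"jaw":0.085},{"wx":0,"wy":0,"wz":0,"tx":0,"ty":0,"tz":0,"jaw":0.085},{"wx":0,"wy":0,"wz":0,"tx":0,"ty":0,"tz":0,"jaw":0.085},{"wx":0,"wy":0,"wz":0,"tx":0,"ty":0,"tz":0,"jaw":0.085}]'
python3 -m crank '[{"wx":0,"wy":0,"wz":0,"tx":0,"ty":0,"tz":0.03,"jaw":0.085},{"wx":0,"wy":0,"wz":0,"tx":0,"ty":0,"tz":0.08,"jaw":0.085},{"wx":0,"wy":0,"wz":0,"tx":0,"ty":0,"tz":0.11,"jaw":0.085},{"wx":0,"wy":0,"wz":0,"tx":0,"ty":0,"tz":0.11,"jaw":0.085}]'
python3 -m crank '[{"wx":0,"wy":0,"wz":2,"tx":-0.2,"ty":0.095,"tz":-0.03,"jaw":0.06},{"wx":0,"wy":0,"wz":2,"tx":-0.2,"ty":0.095,"tz":-0.03,"jaw":0.06},{"wx":0,"wy":0,"wz":2,"tx":-0.2,"ty":0.095,"tz":-0.03,"jaw":0.06},{"wx":0,"wy":0,"wz":2,"tx":-0.2,"ty":0.095,"tz":-0.03,"jaw":0.06},{"wx":0,"wy":0,"wz":2,"tx":-0.2,"ty":0.095,"tz":-0.03,"jaw":0.06}]'
python3 - <<'E'
from fit import *
C={n:cam(n) for n in("scene","top")}
fit("egg",.046,.63,-.007,1.65,C=C)
fit("egg",.046,.63,-.007,1.65,C={"top":C["top"]})
fit("dowel",.01,.4227,.1385,1.687,C=C)
c=C["top"]; print([onz(c,p,.01) for p in [(243,282),(150,294)]])
cv2.imwrite("pics/s3.png",np.hstack([cv2.resize(C["scene"]["color"][200:430,250:530],(400,330)),cv2.resize(c["color"][150:315,140:340],(400,330))]))
E
```

```text
clock: 8.25
tool_pos: [0.6297, -0.0064, 0.1001]
tcp_rot: [-2.127, -2.311, 0.0]
ft_force: [0.5, 0.1, 1.0]
grip_width: 0.085
grasp_force: 0.0
clock: 8.65
tool_pos: [0.6316, -0.0066, 0.2176]
tcp_rot: [2.122, 2.305, 0.011]
ft_force: [0.2, 0.4, 0.4]
grip_width: 0.085
grasp_force: 0.0
clock: 9.15
tool_pos: [0.4265, 0.0896, 0.1783]
tcp_rot: [-2.084, -2.348, 0.003]
ft_force: [-0.6, 0.4, 0.2]
grip_width: 0.06
grasp_force: 0.0
egg ['scene', 'top'] [ 0.629  -0.0088  1.6785] yaw deg 96.2 cost 0.136
egg ['top'] [ 0.6298 -0.0087  1.6368] yaw deg 93.8 cost 0.063
dowel ['scene', 'top'] [0.423  0.1383 1.6888] yaw deg 96.8 cost 4.139
[array([0.4379947 , 0.04471098, 0.01      ]), array([0.41343302, 0.24516759, 0.01      ])]
```

View pics/s3.png

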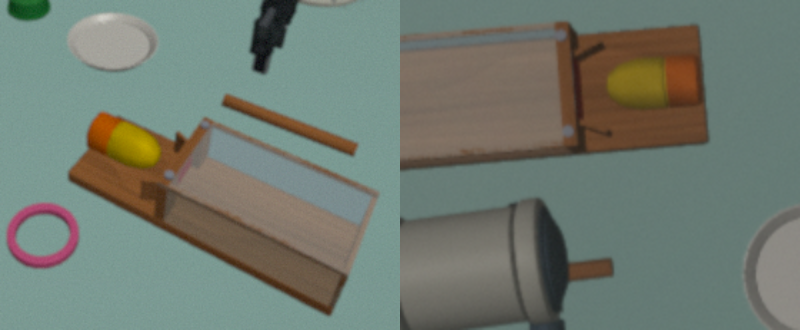

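Egg is on the ledge, nose towards the gate and aligned; the dowel is untouched. Now I descend on the dowel, about 50 mm behind its middle.

```bash
python3 -m crank '[{"wx":0,"wy":0,"wz":-0.4,"tx":0.0025,"ty":-0.003,"tz":-0.04,"jaw":0.05},{"wx":0,"wy":0,"wz":-0.4,"tx":0.0025,"ty":-0.003,"tz":-0.075,"jaw":0.05},{"wx":0,"wy":0,"wz":-0.4,"tx":0.0025,"ty":-0.003,"tz":-0.095,"jaw":0.05},{"wx":0,"wy":0,"wz":-0.4,"tx":0.0025,"ty":-0.003,"tz":-0.095,"jaw":0.05},{"wx":0,"wy":0,"wz":-0.4,"tx":0.0025,"ty":-0.003,"tz":-0.095,"jaw":0.05}]'
```

```text
clock: 10.0
tool_pos: [0.4328, 0.0852, 0.0857]
tcp_rot: [-2.096, -2.34, 0.001]
ft_force: [-0.4, -1.1, 0.4]
grip_width: 0.0499
grasp_force: 0.0
```

```bash
python3 -m crank '[{"wx":0,"wy":0,"wz":0,"tx":-0.003,"ty":0,"tz":-0.008,"jaw":0.05},{"wx":0,"wy":0,"wz":0,"tx":-0.003,"ty":0,"tz":-0.008,"jaw":0.05},{"wx":0,"wy":0,"wz":0,"tx":-0.003,"ty":0,"tz":-0.008,"jaw":0.05}]'
python3 -m crank '[{"wx":0,"wy":0,"wz":0,"tx":0,"ty":0,"tz":0,"jaw":0.022},{"wx":0,"wy":0,"wz":0,"tx":0,"ty":0,"tz":0,"jaw":0.01},{"wx":0,"wy":0,"wz":0,"tx":0,"ty":0,"tz":0,"jaw":0.005},{"wx":0,"wy":0,"wz":0,"tx":0,"ty":0,"tz":0,"jaw":0.005},{"wx":0,"wy":0,"wz":0,"tx":0,"ty":0,"tz":0,"jaw":0.005}]' 90
```

```text
clock: 10.3
tool_pos: [0.4295, 0.0856, 0.0781]
tcp_rot: [2.095, 2.34, 0.001]
ft_force: [0.0, -0.4, -0.0]
grip_width: 0.05
grasp_force: 0.0
clock: 10.8
tool_pos: [0.4296, 0.0856, 0.0782]
tcp_rot: [2.094, 2.341, 0.001]
ft_force: [-1.7, -0.1, 4.8]
grip_width: 0.0173
grasp_force: 89.6
```

```bash
python3 -m crank '[{"wx":0,"wy":0,"wz":0,"tx":0,"ty":0,"tz":0.02,"jaw":0.005},{"wx":0,"wy":0,"wz":0,"tx":0,"ty":0,"tz":0.06,"jaw":0.005},{"wx":0,"wy":0,"wz":0,"tx":0,"ty":0,"tz":0.08,"jaw":0.005},{"wx":0,"wy":0,"wz":0,"tx":0,"ty":0,"tz":0.08,"jaw":0.005}]'
python3 - <<'E'
from h import *
c=cam("scene"); cv2.imwrite("pics/s4.png",cv2.resize(c["color"][170:350,300:540],None,fx=3,fy=3,interpolation=cv2.INTER_CUBIC))
for n in("scene",):
  for r in env.pinpoint(n,"dowel_end_a"): print(r, onz(c,r["location"],.09))
E
```

```text
clock: 11.2
tool_pos: [0.4307, 0.0857, 0.1608]
tcp_rot: [2.092, 2.338, 0.007]
ft_force: [0.9, -0.4, -0.4]
grip_width: 0.0172
grasp_force: 88.9
{'location': [512.0, 275.3], 'score': 0.86} [0.40927054 0.24131878 0.09      ]
{'location': [413.4, 240.7], 'score': 0.57} [0.43293323 0.0426066  0.09      ]
```

View pics/s4.png

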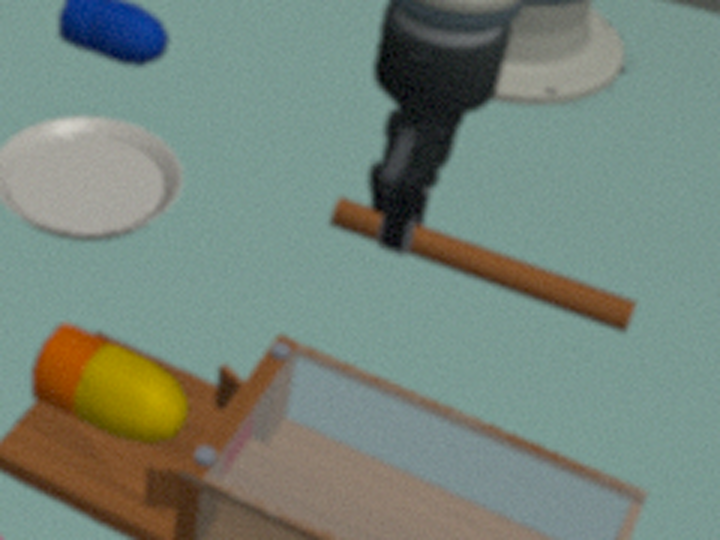

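The dowel is held level and firm; its front end reaches about 156 mm ahead of the grip. I lift it, turn it to the hutch's line and go behind the egg.

```bash
python3 -m crank '[{"wx":0,"wy":0,"wz":0,"tx":0.01,"ty":-0.02,"tz":0.04,"jaw":0.005},{"wx":0,"wy":0,"wz":-2,"tx":0.03,"ty":-0.05,"tz":0.06,"jaw":0.005},{"wx":0,"wy":0,"wz":-2,"tx":0.11,"ty":-0.16,"tz":0.06,"jaw":0.005},{"wx":0,"wy":0,"wz":-2,"tx":0.11,"ty":-0.16,"tz":0.06,"jaw":0.005},{"wx":0,"wy":0,"wz":-2,"tx":0.11,"ty":-0.16,"tz":0.06,"jaw":0.005}]'
python3 -m crank '[{"wx":0,"wy":0,"wz":0,"tx":0.11,"ty":-0.17,"tz":0,"jaw":0.005},{"wx":0,"wy":0,"wz":0,"tx":0.11,"ty":-0.17,"tz":0,"jaw":0.005},{"wx":0,"wy":0,"wz":0,"tx":0.11,"ty":-0.17,"tz":0,"jaw":0.005},{"wx":0,"wy":0,"wz":0,"tx":0.11,"ty":-0.17,"tz":0,"jaw":0.005},{"wx":0,"wy":0,"wz":0,"tx":0.11,"ty":-0.17,"tz":0,"jaw":0.005}]'
python3 -m crank '[{"wx":0,"wy":0,"wz":0,"tx":0,"ty":-0.01,"tz":0,"jaw":0.005},{"wx":0,"wy":0,"wz":0,"tx":0,"ty":-0.01,"tz":0,"jaw":0.005}]'
```

```text
clock: 11.8
tool_pos: [0.5398, -0.0768, 0.2146]
tcp_rot: [-2.135, -2.301, 0.003]
ft_force: [-0.0, 0.9, -0.4]
grip_width: 0.017
grasp_force: 88.9
clock: 12.3
tool_pos: [0.6498, -0.2494, 0.2091]
tcp_rot: [-2.136, -2.293, 0.007]
ft_force: [-0.5, 0.4, -0.9]
grip_width: 0.0174
grasp_force: 88.9
clock: 12.5
tool_pos: [0.6486, -0.2551, 0.2158]
tcp_rot: [-2.135, -2.302, 0.002]
ft_force: [0.0, 0.1, -0.4]
grip_width: 0.017
grasp_force: 88.9
```

```bash
python3 -m crank '[{"wx":0,"wy":0,"wz":0,"tx":0,"ty":0,"tz":-0.04,"jaw":0.005},{"wx":0,"wy":0,"wz":0,"tx":0,"ty":0,"tz":-0.08,"jaw":0.005},{"wx":0,"wy":0,"wz":0,"tx":0,"ty":0,"tz":-0.1,"jaw":0.005},{"wx":0,"wy":0,"wz":0,"tx":0,"ty":0,"tz":-0.1,"jaw":0.005},{"wx":0,"wy":0,"wz":0,"tx":0,"ty":0,"tz":-0.1,"jaw":0.005}]'
python3 - <<'E'
from h import *
C={n:cam(n) for n in("scene","top")}
cv2.imwrite("pics/s5.png",np.hstack([cv2.resize(C["scene"]["color"][200:400,200:440],(400,333)),cv2.resize(C["top"]["color"][150:310,200:392],(400,333))]))
for n,c in C.items():
  for r in env.pinpoint(n,"dowel_end_a")[:3]: print(n,r, onz(c,r["location"],.046))
E
```

```text
clock: 13.0
tool_pos: [0.6492, -0.2536, 0.1188]
tcp_rot: [2.134, 2.304, 0.001]
ft_force: [0.9, -0.3, -0.9]
grip_width: 0.0174
grasp_force: 89.0
scene {'location': [296.7, 276.7], 'score': 0.75} [ 0.63036566 -0.11046975  0.046     ]
scene {'location': [222.7, 241.7], 'score': 0.73} [ 0.64521285 -0.30956168  0.046     ]
scene {'location': [207.4, 294.4], 'score': 0.29} [ 0.7743062  -0.21572662  0.046     ]
top {'location': [307.4, 187.6], 'score': 0.65} [ 0.63747925 -0.09629114  0.046     ]
```

View pics/s5.png

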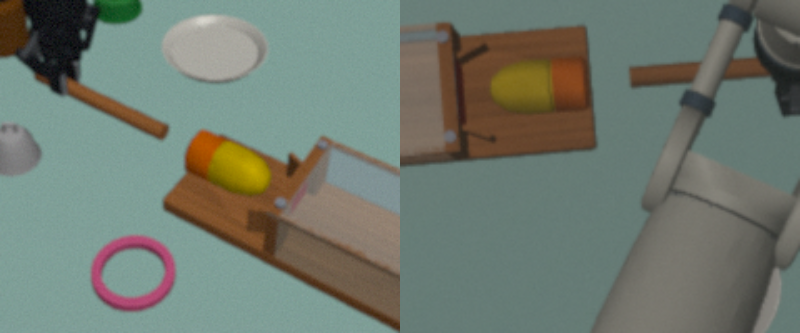

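The dowel is lined up with the egg's cap: front end at top-crop (630,76), cap end at (588,82). I start pushing gently.

```bash
python3 -m crank '[{"wx":0,"wy":0,"wz":0,"tx":-0.002,"ty":0.01,"tz":-0.004,"jaw":0.005},{"wx":0,"wy":0,"wz":0,"tx":-0.003,"ty":0.025,"tz":-0.004,"jaw":0.005},{"wx":0,"wy":0,"wz":0,"tx":-0.004,"ty":0.035,"tz":-0.004,"jaw":0.005},{"wx":0,"wy":0,"wz":0,"tx":-0.005,"ty":0.045,"tz":-0.004,"jaw":0.005},{"wx":0,"wy":0,"wz":0,"tx":-0.0055,"ty":0.055,"tz":-0.004,"jaw":0.005}]'
python3 -m crank '[{"wx":0,"wy":0,"wz":0,"tx":-0.001,"ty":0.01,"tz":0,"jaw":0.005},{"wx":0,"wy":0,"wz":0,"tx":-0.0016,"ty":0.02,"tz":0,"jaw":0.005},{"wx":0,"wy":0,"wz":0,"tx":-0.0024,"ty":0.03,"tz":0,"jaw":0.005},{"wx":0,"wy":0,"wz":0,"tx":-0.0032,"ty":0.04,"tz":0,"jaw":0.005},{"wx":0,"wy":0,"wz":0,"tx":-0.004,"ty":0.05,"tz":0,"jaw":0.005}]'
python3 - <<'E'
from h import *
C={n:cam(n) for n in("scene","top")}
cv2.imwrite("pics/s6.png",np.hstack([cv2.resize(C["scene"]["color"][200:400,200:440],(400,333)),cv2.resize(C["top"]["color"][150:310,200:392],(400,333))]))
E
```

```text
clock: 13.7
tool_pos: [0.6437, -0.1983, 0.1135]
tcp_rot: [2.135, 2.304, -0.0]
ft_force: [-0.6, -0.3, -0.6]
grip_width: 0.017
grasp_force: 88.9
clock: 14.2
tool_pos: [0.6398, -0.1502, 0.1138]
tcp_rot: [2.135, 2.301, -0.002]
ft_force: [0.1, -6.5, 0.1]
grip_width: 0.0171
grasp_force: 89.0
```

View pics/s6.png

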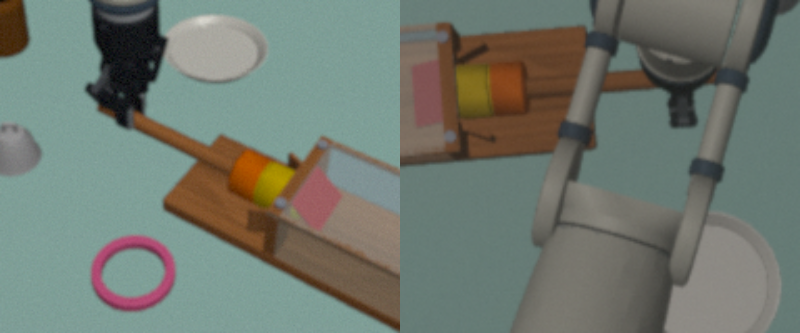

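The nose is pushing the red flap open, with the egg straight between the cheeks (cap end at (527,85), dowel central on it). I keep pushing.

```bash
python3 -m crank '[{"wx":0,"wy":0,"wz":0,"tx":-0.001,"ty":0.012,"tz":0,"jaw":0.005},{"wx":0,"wy":0,"wz":0,"tx":-0.002,"ty":0.024,"tz":0,"jaw":0.005},{"wx":0,"wy":0,"wz":0,"tx":-0.003,"ty":0.036,"tz":0,"jaw":0.005},{"wx":0,"wy":0,"wz":0,"tx":-0.004,"ty":0.048,"tz":0,"jaw":0.005},{"wx":0,"wy":0,"wz":0,"tx":-0.005,"ty":0.06,"tz":0,"jaw":0.005}]'
python3 -m crank '[{"wx":0,"wy":0,"wz":0,"tx":-0.001,"ty":0.012,"tz":0,"jaw":0.005},{"wx":0,"wy":0,"wz":0,"tx":-0.002,"ty":0.024,"tz":0,"jaw":0.005},{"wx":0,"wy":0,"wz":0,"tx":-0.003,"ty":0.036,"tz":0,"jaw":0.005},{"wx":0,"wy":0,"wz":0,"tx":-0.004,"ty":0.048,"tz":0,"jaw":0.005},{"wx":0,"wy":0,"wz":0,"tx":-0.005,"ty":0.058,"tz":0,"jaw":0.005}]'
python3 -m crank '[{"wx":0,"wy":0,"wz":0,"tx":-0.001,"ty":0.012,"tz":0,"jaw":0.005},{"wx":0,"wy":0,"wz":0,"tx":-0.002,"ty":0.024,"tz":0,"jaw":0.005},{"wx":0,"wy":0,"wz":0,"tx":-0.0025,"ty":0.034,"tz":0,"jaw":0.005},{"wx":0,"wy":0,"wz":0,"tx":-0.0025,"ty":0.034,"tz":0,"jaw":0.005},{"wx":0,"wy":0,"wz":0,"tx":-0.0025,"ty":0.034,"tz":0,"jaw":0.005}]'
python3 - <<'E'
from h import *
C={n:cam(n) for n in("scene","top")}
cv2.imwrite("pics/s7.png",np.hstack([cv2.resize(C["scene"]["color"][220:420,280:520],(400,333)),cv2.resize(C["top"]["color"][130:290,110:302],(400,333))]))
E
```

```text
clock: 14.8
tool_pos: [0.6347, -0.0903, 0.1136]
tcp_rot: [2.136, 2.301, -0.002]
ft_force: [0.3, -9.6, -0.0]
grip_width: 0.0165
grasp_force: 89.0
clock: 15.3
tool_pos: [0.63, -0.0354, 0.1139]
tcp_rot: [2.135, 2.296, -0.007]
ft_force: [1.3, -16.4, -0.9]
grip_width: 0.017
grasp_force: 89.0
clock: 15.8
tool_pos: [0.6268, 0.0037, 0.1124]
tcp_rot: [-2.132, -2.304, 0.0]
ft_force: [0.5, 3.5, -5.0]
grip_width: 0.0173
grasp_force: 88.4
```

View pics/s7.png

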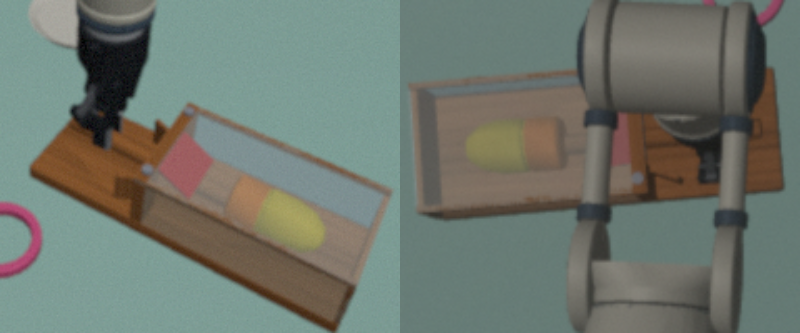

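The egg is wholly inside, its cap about 80 mm past the gate, and the flap rests on the dowel. I draw the dowel straight back.

```bash
python3 -m crank '[{"wx":0,"wy":0,"wz":0,"tx":0.002,"ty":-0.025,"tz":0,"jaw":0.005},{"wx":0,"wy":0,"wz":0,"tx":0.004,"ty":-0.05,"tz":0,"jaw":0.005},{"wx":0,"wy":0,"wz":0,"tx":0.006,"ty":-0.075,"tz":0,"jaw":0.005},{"wx":0,"wy":0,"wz":0,"tx":0.008,"ty":-0.1,"tz":0,"jaw":0.005},{"wx":0,"wy":0,"wz":0,"tx":0.01,"ty":-0.125,"tz":0,"jaw":0.005}]'
python3 -m crank '[{"wx":0,"wy":0,"wz":0,"tx":0.003,"ty":-0.03,"tz":0,"jaw":0.005},{"wx":0,"wy":0,"wz":0,"tx":0.006,"ty":-0.07,"tz":0,"jaw":0.005},{"wx":0,"wy":0,"wz":0,"tx":0.009,"ty":-0.11,"tz":0.01,"jaw":0.005},{"wx":0,"wy":0,"wz":0,"tx":0.01,"ty":-0.12,"tz":0.06,"jaw":0.005},{"wx":0,"wy":0,"wz":0,"tx":0.01,"ty":-0.12,"tz":0.1,"jaw":0.005}]'
python3 -m crank '[{"wx":0,"wy":0,"wz":0,"tx":-0.02,"ty":0.02,"tz":0.01,"jaw":0.005},{"wx":0,"wy":0,"wz":0,"tx":-0.11,"ty":0.16,"tz":0.01,"jaw":0.005},{"wx":0,"wy":0,"wz":0,"tx":-0.11,"ty":0.16,"tz":0.01,"jaw":0.005},{"wx":0,"wy":0,"wz":0,"tx":-0.11,"ty":0.16,"tz":0.01,"jaw":0.005},{"wx":0,"wy":0,"wz":0,"tx":-0.11,"ty":0.16,"tz":0.01,"jaw":0.005}]'
python3 -m crank '[{"wx":0,"wy":0,"wz":2,"tx":-0.11,"ty":0.167,"tz":0,"jaw":0.005},{"wx":0,"wy":0,"wz":2,"tx":-0.11,"ty":0.167,"tz":0,"jaw":0.005},{"wx":0,"wy":0,"wz":2,"tx":-0.11,"ty":0.167,"tz":0,"jaw":0.005},{"wx":0,"wy":0,"wz":2,"tx":-0.11,"ty":0.167,"tz":0,"jaw":0.005},{"wx":0,"wy":0,"wz":2,"tx":-0.11,"ty":0.167,"tz":0,"jaw":0.005}]'
```

```text
clock: 16.4
tool_pos: [0.6376, -0.124, 0.1143]
tcp_rot: [2.135, 2.303, 0.001]
ft_force: [-0.2, 0.8, -1.1]
grip_width: 0.0174
grasp_force: 88.9
clock: 16.9
tool_pos: [0.6465, -0.2455, 0.2145]
tcp_rot: [-2.14, -2.3, 0.001]
ft_force: [0.5, 0.4, 0.5]
grip_width: 0.0171
grasp_force: 88.9
clock: 17.4
tool_pos: [0.5355, -0.0798, 0.2246]
tcp_rot: [2.133, 2.306, 0.003]
ft_force: [0.1, -0.7, -1.1]
grip_width: 0.017
grasp_force: 89.0
clock: 17.9
tool_pos: [0.4254, 0.0881, 0.2248]
tcp_rot: [2.089, 2.347, 0.005]
ft_force: [1.3, -0.7, -1.8]
grip_width: 0.017
grasp_force: 89.0
```

```bash
python3 -m crank '[{"wx":0,"wy":0,"wz":0,"tx":0,"ty":0,"tz":-0.04,"jaw":0.005},{"wx":0,"wy":0,"wz":0,"tx":0,"ty":0,"tz":-0.08,"jaw":0.005},{"wx":0,"wy":0,"wz":0,"tx":0,"ty":0,"tz":-0.115,"jaw":0.005},{"wx":0,"wy":0,"wz":0,"tx":0,"ty":0,"tz":-0.135,"jaw":0.005},{"wx":0,"wy":0,"wz":0,"tx":0,"ty":0,"tz":-0.135,"jaw":0.005}]'
python3 -m crank '[{"wx":0,"wy":0,"wz":0,"tx":0,"ty":0,"tz":-0.003,"jaw":0.005},{"wx":0,"wy":0,"wz":0,"tx":0,"ty":0,"tz":-0.006,"jaw":0.005},{"wx":0,"wy":0,"wz":0,"tx":0,"ty":0,"tz":-0.006,"jaw":0.005}]'
```

```text
clock: 18.4
tool_pos: [0.4261, 0.0836, 0.0855]
tcp_rot: [-2.094, -2.337, 0.007]
ft_force: [-0.4, 0.4, 0.2]
grip_width: 0.0175
grasp_force: 89.0
clock: 18.7
tool_pos: [0.4281, 0.0845, 0.0836]
tcp_rot: [2.094, 2.34, 0.003]
ft_force: [-0.6, -0.4, -0.2]
grip_width: 0.0171
grasp_force: 89.0
```

```bash
python3 -m crank '[{"wx":0,"wy":0,"wz":0,"tx":0,"ty":0,"tz":-0.002,"jaw":0.005},{"wx":0,"wy":0,"wz":0,"tx":0,"ty":0,"tz":-0.0045,"jaw":0.005},{"wx":0,"wy":0,"wz":0,"tx":0,"ty":0,"tz":-0.0045,"jaw":0.005}]'
```

```text
clock: 19.0
tool_pos: [0.4276, 0.0846, 0.0783]
tcp_rot: [2.095, 2.34, 0.001]
ft_force: [0.9, -0.0, 0.0]
grip_width: 0.0169
grasp_force: 89.1
```

```bash
python3 -m crank '[{"wx":0,"wy":0,"wz":0,"tx":0,"ty":0,"tz":-0.001,"jaw":0.005},{"wx":0,"wy":0,"wz":0,"tx":0,"ty":0,"tz":-0.001,"jaw":0.005}]'
python3 -m crank '[{"wx":0,"wy":0,"wz":0,"tx":0,"ty":0,"tz":0,"jaw":0.03},{"wx":0,"wy":0,"wz":0,"tx":0,"ty":0,"tz":0,"jaw":0.05},{"wx":0,"wy":0,"wz":0,"tx":0,"ty":0,"tz":0,"jaw":0.06},{"wx":0,"wy":0,"wz":0,"tx":0,"ty":0,"tz":0,"jaw":0.06},{"wx":0,"wy":0,"wz":0,"tx":0,"ty":0,"tz":0,"jaw":0.06}]'
python3 -m crank '[{"wx":0,"wy":0,"wz":0,"tx":0,"ty":0,"tz":0.03,"jaw":0.06},{"wx":0,"wy":0,"wz":0,"tx":0,"ty":0,"tz":0.07,"jaw":0.06},{"wx":0,"wy":0,"wz":0,"tx":0,"ty":0,"tz":0.12,"jaw":0.06},{"wx":0,"wy":0,"wz":0,"tx":0,"ty":-0.05,"tz":0.15,"jaw":0.06},{"wx":0,"wy":0,"wz":0,"tx":0,"ty":-0.1,"tz":0.15,"jaw":0.06}]'
python3 -m crank '[{"wx":0,"wy":0,"wz":0,"tx":0,"ty":-0.15,"tz":0,"jaw":0.06},{"wx":0,"wy":0,"wz":0,"tx":0,"ty":-0.15,"tz":0,"jaw":0.06},{"wx":0,"wy":0,"wz":0,"tx":0,"ty":-0.15,"tz":0,"jaw":0.06},{"wx":0,"wy":0,"wz":0,"tx":0,"ty":-0.15,"tz":0,"jaw":0.06},{"wx":0,"wy":0,"wz":0,"tx":0,"ty":-0.15,"tz":0,"jaw":0.06}]'
python3 - <<'E'
from fit import *
C={n:cam(n) for n in("scene","top")}
cv2.imwrite("pics/s8.png",np.hstack([cv2.resize(C["scene"]["color"][180:420,230:520],(400,333)),cv2.resize(C["top"]["color"][130:322,110:340],(400,333))]))
fit("egg",.046,.612,.205,1.65,C=C); fit("dowel",.01,.423,.139,1.69,C=C)
E
```

```text
clock: 19.2
tool_pos: [0.4276, 0.0846, 0.0782]
tcp_rot: [2.095, 2.34, 0.001]
ft_force: [-2.0, -1.0, 7.6]
grip_width: 0.0172
grasp_force: 90.0
clock: 19.7
tool_pos: [0.4272, 0.0845, 0.0767]
tcp_rot: [-2.095, -2.341, 0.0]
ft_force: [0.1, 0.3, -0.9]
grip_width: 0.0599
grasp_force: 0.0
clock: 20.2
tool_pos: [0.4285, -0.0081, 0.2314]
tcp_rot: [2.085, 2.341, 0.008]
ft_force: [1.2, -1.2, 0.2]
grip_width: 0.0605
grasp_force: 0.0
clock: 20.7
tool_pos: [0.4269, -0.159, 0.226]
tcp_rot: [-2.098, -2.337, -0.0]
ft_force: [-0.5, 0.1, 0.2]
grip_width: 0.06
grasp_force: 0.0
no mask scene egg
no mask top egg
egg [] [0.612 0.205 1.65 ] yaw deg 94.5 cost 0.0
dowel ['scene', 'top'] [0.4209 0.1393 1.665 ] yaw deg 95.4 cost 0.256
```

View pics/s8.png

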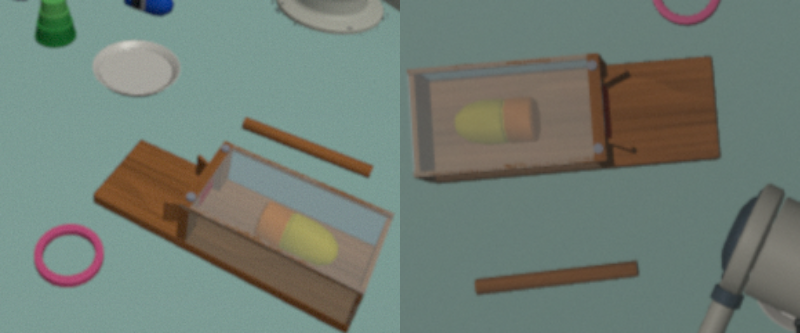

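The egg lies inside the chamber, the flap is shut, the dowel is flat on the shelf and the other things stand where they were. I hand in.

```bash
python3 -c "
from station import env;print(env.job_done())"
```

```text
the job is handed in; nothing more can be done
None
```

I've handed in the job at about 21 s on the robot's clock: in the last picture the egg lies inside the hutch, the flap is shut, the dowel is flat on the glass shelf, and the dish and the other things in view look undisturbed; the hand-in returned no verdict.

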